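# Display the tobacco jars by height

### The job

Stand the four lidded white china tobacco jars on the row of four cork marks on the turntable, one in the middle of each mark, in order of height: the shortest on the mark next to the brass bell, rising to the tallest at the far end of the row. Do not tip a jar over, and leave the briar pipe where it lies.

Things in the scene. Friction and masses are not known exactly. Their poses are not given: they have to be found in the camera images.
- jar_small_center (a point): shortest of four lidded tobacco jars: loose upright white china cylinder, 36 mm across, 44 mm high with its fixed lid (as wide as the body) and the flat brass button on top (14 mm across, 4 mm high). Stands on the counter (z = 0) beside the turntable. Point: its centre, 22 mm above its underside; z up its axis. Straight sides, gripped at any height; held low, a tall one's top may touch the gripper
- jar_medium_center (a point): second shortest of four lidded tobacco jars: loose upright white china cylinder, 44 mm across, 58 mm high with its fixed lid (as wide as the body) and the flat brass button on top (14 mm across, 4 mm high). Stands on the counter (z = 0) beside the turntable. Point: its centre, 29 mm above its underside; z up its axis. Straight sides, gripped at any height; held low, a tall one's top may touch the gripper
- jar_large_center (a point): second tallest of four lidded tobacco jars: loose upright white china cylinder, 52 mm across, 72 mm high with its fixed lid (as wide as the body) and the flat brass button on top (14 mm across, 4 mm high). Stands on the counter (z = 0) beside the turntable. Point: its centre, 36 mm above its underside; z up its axis. Straight sides, gripped at any height; held low, a tall one's top may touch the gripper
- jar_tallest_center (a point): tallest of four lidded tobacco jars: loose upright white china cylinder, 60 mm across, 86 mm high with its fixed lid (as wide as the body) and the flat brass button on top (14 mm across, 4 mm high). Stands on the counter (z = 0) beside the turntable. Point: its centre, 43 mm above its underside; z up its axis. Straight sides, gripped at any height; held low, a tall one's top may touch the gripper
- mark_a: one of four alike round cork marks, 66 mm across and 3 mm thick, fixed on the top of the round mahogany turntable (430 mm across, top 30 mm above the counter, locked: it does not turn). The four form a straight row through the turntable's middle, 80 mm centre to centre, in no particular order of name. Origin: the centre of its underside, so a jar stands 3 mm above it
- mark_b: one of four alike round cork marks, 66 mm across and 3 mm thick, fixed on the top of the round mahogany turntable (430 mm across, top 30 mm above the counter, locked: it does not turn). The four form a straight row through the turntable's middle, 80 mm centre to centre, in no particular order of name. Origin: the centre of its underside, so a jar stands 3 mm above it
- mark_c: one of four alike round cork marks, 66 mm across and 3 mm thick, fixed on the top of the round mahogany turntable (430 mm across, top 30 mm above the counter, locked: it does not turn). The four form a straight row through the turntable's middle, 80 mm centre to centre, in no particular order of name. Origin: the centre of its underside, so a jar stands 3 mm above it
- mark_d: one of four alike round cork marks, 66 mm across and 3 mm thick, fixed on the top of the round mahogany turntable (430 mm across, top 30 mm above the counter, locked: it does not turn). The four form a straight row through the turntable's middle, 80 mm centre to centre, in no particular order of name. Origin: the centre of its underside, so a jar stands 3 mm above it
- bell: brass counter bell with a black foot, 44 mm across and 41 mm high, fixed on the turntable in line with the row of marks, 66 mm from the centre of the nearest mark. Origin: the centre of its underside, on the turntable's top
- pipe: loose briar pipe with a black stem, about 146 mm long, bowl 38 mm across and 42 mm high, lying on the turntable beside the row, about 140 mm from its line, stem roughly along it. Origin: on its underside, near the middle of its length, 45 mm from the bowl's axis; x towards the stem's tip. Three other small things (at most 30 mm high) also lie on the turntable at least 90 mm off the row's line
Mind the look-alikes: they are no part of the job. What is shaped like the part that bears jar_large_center but purple is not meant.

How it is judged (in metres and radians):
At the end, for the whole second after the job is handed in: Each jar stands upright (within 0.1 rad) and at rest on a mark, its axis within 12 mm of that mark's centre, its underside on the cork (height within 5 mm), and the jars rise in height along the row from the bell: shortest on the mark nearest the bell, then second shortest, second tallest, tallest ((horizontal distance between jar_small_center and mark_a below 0.012 m or horizontal distance between jar_small_center and mark_b below 0.012 m or horizontal distance between jar_small_center and mark_c below 0.012 m or horizontal distance between jar_small_center and mark_d below 0.012 m) and horizontal distance between jar_small_center and bell between 0.031 and 0.101 m and height (world z) of jar_small_center between 0.05 and 0.06 m and angle between each of jar_small_center, jar_medium_center, jar_large_center, jar_tallest_center's own z axis and vertical below 0.1 rad and linear speed of each of jar_small, jar_medium, jar_large, jar_tallest below 0.02 m/s and (horizontal distance between jar_medium_center and mark_a below 0.012 m or horizontal distance between jar_medium_center and mark_b below 0.012 m or horizontal distance between jar_medium_center and mark_c below 0.012 m or horizontal distance between jar_medium_center and mark_d below 0.012 m) and horizontal distance between jar_medium_center and bell between 0.111 and 0.181 m and height (world z) of jar_medium_center between 0.057 and 0.067 m and (horizontal distance between jar_large_center and mark_a below 0.012 m or horizontal distance between jar_large_center and mark_b below 0.012 m or horizontal distance between jar_large_center and mark_c below 0.012 m or horizontal distance between jar_large_center and mark_d below 0.012 m) and horizontal distance between jar_large_center and bell between 0.191 and 0.261 m and height (world z) of jar_large_center between 0.064 and 0.074 m and (horizontal distance between jar_tallest_center and mark_a below 0.012 m or horizontal distance between jar_tallest_center and mark_b below 0.012 m or horizontal distance between jar_tallest_center and mark_c below 0.012 m or horizontal distance between jar_tallest_center and mark_d below 0.012 m) and horizontal distance between jar_tallest_center and bell between 0.271 and 0.341 m and height (world z) of jar_tallest_center between 0.071 and 0.081 m); the robot touches nothing.
It fails at once if a jar is tipped over (more than 0.7 rad) (angle between any of jar_small_center, jar_medium_center, jar_large_center, jar_tallest_center's own z axis and vertical above 0.7 rad).
It fails at once if the pipe is moved by more than 20 mm (distance of pipe from where it was at the start of the episode above 0.02 m).
It also fails if it takes over 120 s, if anything falls off the work surface, if the arm or the gripper's body presses on something with over 40 N, if the wrist force passes 120 N, or if a joint passes its speed limit or range.

### The arm

A 6-joint arm with a two-finger parallel gripper is mounted at the origin on the work surface. World frame = base frame: x ahead of the robot, y to its left, z up, the work surface at z = 0. Lengths are in mm, angles in rad, forces in N, time in s.
With the tool pointing down it reaches from about 225 to 725 mm from the base axis. Payload 3.1 kg.
Tool frame: the origin (TCP) lies midway between the tips of the shut fingers; the grasp point (between the pads) lies 19 mm behind it (r.tcp_to_grasp is the distance from the TCP to the grasp point, in mm); z points along the fingers, y is the line along which they close (so a half turn about z gives the same grasp; the last joint's range is limited). The gripper opens to 85 mm and grips with 20 to 120 N. Pads are 22 mm wide; open, the fingers measure 114 mm over their backs; the gripper's body (76 mm by 85 mm) begins 54 mm behind the grasp point. The pads swing forward as they close: fully open they stand 13 mm farther back than shut.
Start: joints at [1.087, 0.048, 0.099, 1.622, 0, 1.443], TCP at [182.885, 492.108, 231.312] pointing down, gripper open.
Joint ranges: [-2.91, 2.91], [-0.99, 1.94], [-1.21, 1.42], [-2.12, 2.29], [-1.49, 1.47], [-3.14, 3.14]. Speed limits (rad/s): [2.79, 2.79, 3.14, 3.14, 3.14, 3.14].

### API

Orientations are given as a 3x3 rotation matrix whose columns are the frame's x, y, z axes.
In Python, from bench import r gives the robot as it stands.
- The arm moves only by the tool step_arm, never from a script. Its argument "steps" is a list of rows, each a list of 3 entries, a list of its own where there are three numbers: the turn, a rotation vector about the tool's x, y, z each as a share of 45 degrees, from -1 to 1, then the shift along the tool's x, y, z each as a share of 150 mm, from -1 to 1, then the opening, from 0 (shut) to 1 (fully open). In form: [[[rx, ry, rz], [tx, ty, tz], grip], ...]. A call has 1 to 20 rows; each row shifts and turns the commanded pose from where the row before left it, along the tool's axes as they then stand; what a row does not reach is not made up. A row lasts 1/12 s, in which the tool goes at most 41.7 mm and 7.16 degrees, less where a joint would pass 70% of its speed; a pose out of reach is approached as far as the arm can. A call with a number of a shift or a turn outside -1 to 1 is refused whole. A call with a gripper value outside its range is refused whole. The fingers move at their own pace and stop on an object; the grip force is fixed at half the most. Time passes only in rows, so rows that do not move let the fingers close. It gives the time, the measured TCP pose, the force, the opening and the grip force at its end, in the units of the state.
- r.get_state(): the state, without advancing time (a new reading comes with each control period).
- r.get_image(name): name is "scene" or "top" or "wrist"; returns the picture (420x560x3 uint8, red, green, blue); there is no depth.
- r.camera_params(name): a dict with "camera_matrix" (3x3 intrinsics, pixels), "dist_coeffs" ([k1, k2, p1, p2, k3] as OpenCV has them; the pictures are not rectified), "world_to_cam" (4x4, takes a point from world to camera coordinates). Camera axes: x right, y up, looking along -z (the intrinsics and any distortion apply to the point x, -y, -z); pixel columns grow to the right and rows downward; lengths in mm; the calibration is good to about 2 mm. A picture is of the moment at which its call begins: read the wrist's pose just before it. camera_params takes no time and is no camera call; for the wrist camera it gives the pose at the moment of the call.
- r.job_done(): hands the job in; it is judged then, once.
Trained networks look in the newest picture that a camera, given by its name, has taken for a name from the list of things; names that differ only in an ending like _2 or _b are one class to them, and where a whole thing is asked for, a point or a joint stands for the part that bears it (a point fixed in the world has none). Each returns a list of dicts, best first, with "p" (0 to 1); they miss things now and then, are a little off and sometimes report something else, mostly with a low value. They report only what shows in the picture. A call takes as long as a camera call. They do not tell look-alikes from the thing itself.
- r.search_frame(thing, camera): "centre" ([x, y, z] in mm, in world coordinates, good to about 4 mm: the middle of the surface that is visible of it).
- r.trace(thing, camera): "region" (420x560 bool, what is visible of it).
The state is a dict: "t": time; "qpos": joint angles; "qvel": joint speeds; "joint_efforts": joint torques, N m; "position": TCP position; "tcp_rot": TCP orientation; "wrist_force": force on the tool from outside, world axes, zero at the start; "moment": the same for the moment, N m; "grip_width": opening from 0.0 (shut) to 1.0 (fully open); "grasp_force": force on a finger pad.
Only numpy, scipy, OpenCV 4.12 (cv2) and the standard library are available. Lean on these libraries where they do the work, as an engineer would, in place of code of your own. Each camera call takes 0.05 s, during which the arm holds its last target. There are 200 camera calls.

## Working session

There is one attempt and no reset: what is moved stays moved. The work goes in short steps, Python scripts to look and compute and a tool call to move; the robot and the scene stay as the last step left them, time stands still between calls to the robot, and variables do not carry over. Pictures are saved under pics/ and viewed, at most 14 in all, crops included, and the job is handed in when it is done.

Besides the shell and the picture viewer there is one more tool, called after ">>>" as name([rows], argument=value, ...), one row to a line, values as JSON. step_arm: Moves the arm, as the interface text tells. Its arguments: {"type":"object","properties":{"steps":{"type":"array","items":{"type":"array"}}},"required":["steps"]}

```bash
mkdir -p pics; cat > h.py <<'E'
import numpy as np,cv2
from bench import r
def snap(n,f):
    im=r.get_image(n); cv2.imwrite('pics/'+f,im[:,:,::-1]); return im
def ray(n,u,v,z):
    p=r.camera_params(n);K=np.array(p["camera_matrix"],float);d=np.array(p["dist_coeffs"],float)
    x,y=cv2.undistortPoints(np.array([[[u,v]]],float),K,d)[0,0]
    T=np.array(p["world_to_cam"]);R=T[:3,:3];c=-R.T@T[:3,3]
    w=R.T@np.array([x,-y,-1]);return c+w*(z-c[2])/w[2]
def proj(n,P):
    p=r.camera_params(n);K=np.array(p["camera_matrix"],float);d=np.array(p["dist_coeffs"],float)
    T=np.array(p["world_to_cam"]);q=(T[:3,:3]@np.array(P,float).T).T+T[:3,3]
    q=q*[1,-1,-1];return cv2.projectPoints(q,np.zeros(3),np.zeros(3),K,d)[0][:,0]
E
python3 - <<'E'
from h import *
snap('top','t1.png');snap('scene','s1.png')
for n in ['top','scene']:
  for t in ['jar_small_center','jar_medium_center','jar_large_center','jar_tallest_center','mark_a','bell','pipe']:
    print(n,t,[(np.round(d['centre']).tolist(),round(d['p'],2)) for d in r.search_frame(t,n)])
s=r.get_state();print(s['position'],s['tcp_rot'],s['t'],s['grip_width'])
E
```

```text
top jar_small_center [([374.0, 308.0, 43.0], 0.67)]
top jar_medium_center [([360.0, -291.0, 54.0], 0.66), ([545.0, -150.0, 53.0], 0.18)]
top jar_large_center [([625.0, -286.0, 74.0], 0.94), ([533.0, -344.0, 69.0], 0.65), ([580.0, -452.0, 68.0], 0.57)]
top jar_tallest_center [([552.0, 384.0, 81.0], 0.91)]
top mark_a [([695.0, -59.0, 36.0], 0.95), ([549.0, -1.0, 33.0], 0.74), ([361.0, -290.0, 54.0], 0.63), ([622.0, -28.0, 35.0], 0.61), ([474.0, 31.0, 34.0], 0.6)]
top bell [([750.0, -81.0, 55.0], 0.7)]
top pipe [([543.0, -152.0, 55.0], 0.91)]
scene jar_small_center [([383.0, 315.0, 37.0], 0.74)]
scene jar_medium_center [([374.0, -283.0, 41.0], 0.5), ([548.0, -339.0, 58.0], 0.49)]
scene jar_large_center [([592.0, -439.0, 50.0], 0.87), ([638.0, -280.0, 50.0], 0.74), ([550.0, -335.0, 53.0], 0.58)]
scene jar_tallest_center [([572.0, 392.0, 72.0], 0.59)]
scene mark_a [([482.0, 33.0, 37.0], 0.95), ([694.0, -55.0, 36.0], 0.88), ([550.0, -1.0, 34.0], 0.66), ([622.0, -29.0, 33.0], 0.66)]
scene bell [([763.0, -74.0, 48.0], 0.75)]
scene pipe [([557.0, -143.0, 54.0], 0.96)]
[182.89387625 492.1276432  231.36030928] [[-9.37365707e-01  3.48346856e-01  5.22036726e-06]
 [ 3.48346855e-01  9.37365702e-01  9.08576580e-05]
 [ 2.67565863e-05  8.69853513e-05 -9.99999996e-01]] 0.8 0.9987506196899931
```

View pics/t1.png

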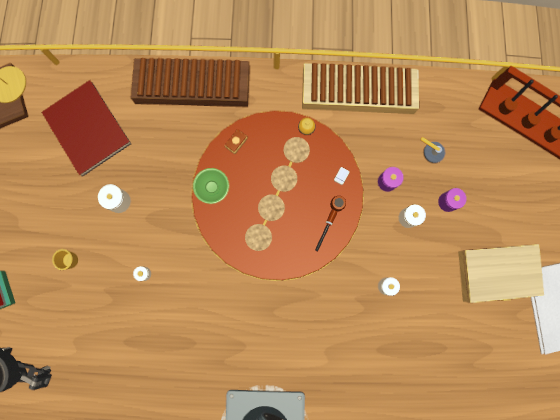

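View pics/s1.png

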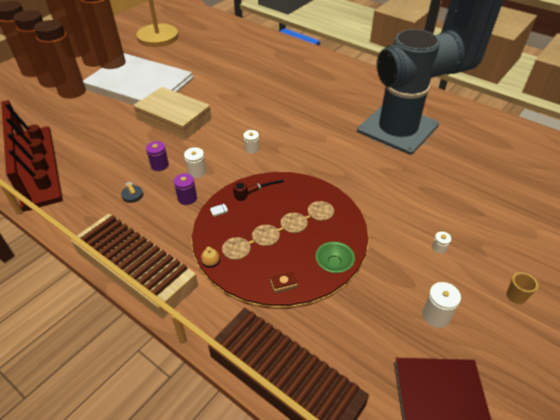

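The top view shows the white jars at about px (110,197) tallest, (141,274) small, (391,287) medium and (415,215) large. The purple ones are decoys, and the bell is at (307,126), at the far end of the row. Next I'll refine the positions by fitting silhouettes.

```bash
cat >> h.py <<'E'
from scipy.optimize import least_squares
def hullmask(n,x,y,z0,z1,rad):
    a=np.linspace(0,2*np.pi,40)
    P=[[x+rad*np.cos(t),y+rad*np.sin(t),z] for z in (z0,z1) for t in a]
    return cv2.convexHull(proj(n,P).astype(np.float32))
def hc(h):
    m=cv2.moments(h);return np.array([m['m10']/m['m00'],m['m01']/m['m00']])
def fit(n,reg,x,y,z0,z1,rad):
    v,u=np.nonzero(reg);c=np.array([u.mean(),v.mean()])
    f=lambda q:hc(hullmask(n,q[0],q[1],z0,z1,rad))-c
    s=least_squares(f,[x,y],diff_step=1e-3);A=cv2.contourArea(hullmask(n,*s.x,z0,z1,rad))
    return np.round(s.x,1).tolist(),len(u),round(A)
E
python3 - <<'E'
from h import *
G={'jar_small_center':(376,310,40,18),'jar_medium_center':(365,-288,54,22),'jar_large_center':(538,-340,68,26),'jar_tallest_center':(560,388,82,30)}
M=[(695,-58),(622,-29),(549,-1),(477,31)]
for n in ['top','scene']:
  r.get_image(n)
  for t,(x,y,h,rad) in G.items():
    for d in r.trace(t,n):
      c=hc(hullmask(n,x,y,0,h,rad));v,u=np.nonzero(d['region'])
      if np.hypot(u.mean()-c[0],v.mean()-c[1])<15: print(n,t,fit(n,d['region'],x,y,0,h,rad),round(d['p'],2))
  for d in r.trace('mark_a',n):
    v,u=np.nonzero(d['region'])
    for x,y in M:
      c=hc(hullmask(n,x,y,30,33,33))
      if np.hypot(u.mean()-c[0],v.mean()-c[1])<10: print(n,'mark',fit(n,d['region'],x,y,30,33,33))
  for d in r.trace('pipe',n)[:1]:
    v,u=np.nonzero(d['region']);i=[u.argmin(),u.argmax(),v.argmin(),v.argmax()]
    print([np.round(ray(n,u[k],v[k],50)).tolist() for k in i])
print(r.get_state()['t'])
E
```

```text
top jar_small_center ([373.1, 314.4], 208, 222) 0.52
top jar_medium_center ([360.7, -294.4], 349, 332) 0.52
top jar_large_center ([535.6, -350.1], 507, 490) 0.91
top jar_tallest_center ([553.9, 391.1], 714, 708) 0.65
top mark ([620.5, -28.0], 547, 544)
top mark ([471.6, 31.2], 555, 567)
top mark ([695.1, -57.5], 540, 529)
[[450.0, -111.0, 50.0], [565.0, -180.0, 50.0], [576.0, -155.0, 50.0], [445.0, -111.0, 50.0]]
scene jar_small_center ([370.1, 314.0], 326, 315) 0.67
scene jar_large_center ([533.5, -351.2], 497, 535) 0.7
scene jar_tallest_center ([550.8, 392.0], 1340, 1276) 0.84
scene mark ([620.0, -27.9], 447, 463)
scene mark ([471.6, 30.1], 390, 403)
scene mark ([545.6, 1.2], 432, 431)
[[553.0, -190.0, 50.0], [455.0, -101.0, 50.0], [465.0, -114.0, 50.0], [584.0, -145.0, 50.0]]
1.5
```

>>> step_arm([
  [[0, 0, 0], [-0.13, -0.056, 0.05], 1],
  [[0, 0, 0], [-0.13, -0.056, 0.05], 1],
  [[0, 0, 0], [-0.13, -0.056, 0.05], 1],
  [[0, 0, 0], [-0.13, -0.056, 0.05], 1],
  [[0, 0, 0], [-0.13, -0.056, 0.05], 1],
  [[0, 0, 0], [-0.13, -0.056, 0.05], 1],
  [[0, 0, 0], [-0.13, -0.056, 0.05], 1],
  [[0, 0, 0], [-0.13, -0.056, 0.05], 1],
  [[0, 0, 0], [-0.13, -0.056, 0.05], 1],
  [[0, 0, 0], [-0.13, -0.056, 0.05], 1],
  [[0, 0, 0], [-0.13, -0.056, 0.05], 1],
  [[0, 0, 0], [-0.13, -0.056, 0.05], 1],
  [[0, 0, 0], [0, 0, 0], 1],
  [[0, 0, 0], [0, 0, 0], 1],
  [[0, 0, 0], [0, 0, 0], 1],
])

```text
t: 2.75
position: [366.9, 316.4, 141.5]
tcp_rot: [[-0.937, 0.349, -0.0], [0.349, 0.937, 0.001], [0.001, 0.0, -1.0]]
wrist_force: [0.2, 0.4, -0.1]
grip_width: 0.998
grasp_force: 0.0
```

```bash
cat >> h.py <<'E'
def to(x,y,z,n=10):
    s=r.get_state();R=np.array(s['tcp_rot']);d=R.T@(np.array([x,y,z])-s['position'])/150
    print('t',round(s['t'],1),'pos',np.round(s['position'],1),'grip',round(s['grip_width'],3),'F',np.round(s['wrist_force'],1),'total',np.round(d,3),'per row',np.round(d/n,4),'mm/row',round(np.linalg.norm(d)*150/n,1))
E
python3 - <<'E'
from h import *
to(371.5,314.2,8)
snap('wrist','w1.png')
for d in r.trace('jar_small_center','wrist'):
  print(round(d['p'],2),fit('wrist',d['region'],371,314,0,40,18))
E
```

```text
t 2.8 pos [366.9 316.4 141.5] grip 0.998 F [ 0.2  0.4 -0.1] total [-0.035 -0.003  0.89 ] per row [-0.0035 -0.0003  0.089 ] mm/row 13.4
0.96 ([372.9, 313.6], 2348, 2470)
```

View pics/w1.png

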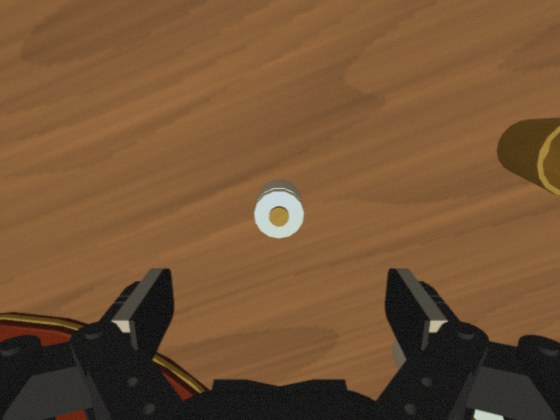

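The wrist view shows the small jar's lid at (279,213), between the fingers, and it agrees with the fit. I'll descend and grip.

>>> step_arm([
  [[0, 0, 0], [-0.02, -0.002, 0.1], 1],
  [[0, 0, 0], [-0.02, -0.002, 0.1], 1],
  [[0, 0, 0], [0, 0, 0.1], 1],
  [[0, 0, 0], [0, 0, 0.1], 1],
  [[0, 0, 0], [0, 0, 0.1], 1],
  [[0, 0, 0], [0, 0, 0.1], 1],
  [[0, 0, 0], [0, 0, 0.1], 1],
  [[0, 0, 0], [0, 0, 0.1], 1],
  [[0, 0, 0], [0, 0, 0.07], 1],
  [[0, 0, 0], [0, 0, 0], 1],
  [[0, 0, 0], [0, 0, 0], 0],
  [[0, 0, 0], [0, 0, 0], 0],
  [[0, 0, 0], [0, 0, 0], 0],
  [[0, 0, 0], [0, 0, 0], 0],
  [[0, 0, 0], [0, 0, 0], 0],
  [[0, 0, 0], [0, 0, 0], 0],
  [[0, 0, 0], [0, 0, 0], 0],
  [[0, 0, 0], [0, 0, 0], 0],
])

```text
t: 4.35
position: [373.7, 314.2, 12.3]
tcp_rot: [[-0.937, 0.348, 0.003], [0.348, 0.937, 0.002], [-0.002, 0.002, -1.0]]
wrist_force: [0.2, 0.8, 5.3]
grip_width: 0.404
grasp_force: 60.1
```

```bash
python3 -c "
from h import *
to(694.8,-57.5,90,18)"
```

```text
t 4.3 pos [373.7 314.2  12.3] grip 0.404 F [0.2 0.8 5.3] total [-2.871 -1.575 -0.517] per row [-0.1595 -0.0875 -0.0287] mm/row 27.6
```

>>> step_arm([
  [[0, 0, 0], [0, 0, -0.1], 0],
  [[0, 0, 0], [0, 0, -0.1], 0],
  [[0, 0, 0], [0, 0, -0.1], 0],
  [[0, 0, 0], [0, 0, -0.1], 0],
  [[0, 0, 0], [0, 0, -0.1], 0],
  [[0, 0, 0], [-0.14, -0.078, 0], 0],
  [[0, 0, 0], [-0.14, -0.078, 0], 0],
  [[0, 0, 0], [-0.14, -0.078, 0], 0],
  [[0, 0, 0], [-0.14, -0.078, 0], 0],
  [[0, 0, 0], [-0.14, -0.078, 0], 0],
  [[0, 0, 0], [-0.14, -0.078, 0], 0],
  [[0, 0, 0], [-0.14, -0.078, 0], 0],
  [[0, 0, 0], [-0.14, -0.078, 0], 0],
  [[0, 0, 0], [-0.14, -0.078, 0], 0],
  [[0, 0, 0], [-0.14, -0.078, 0], 0],
  [[0, 0, 0], [-0.14, -0.078, 0], 0],
  [[0, 0, 0], [-0.14, -0.078, 0], 0],
  [[0, 0, 0], [-0.14, -0.078, 0], 0],
  [[0, 0, 0], [-0.14, -0.078, 0], 0],
  [[0, 0, 0], [-0.14, -0.078, 0], 0],
])

```text
t: 6.02
position: [606.6, 38.2, 84.8]
tcp_rot: [[-0.937, 0.349, -0.002], [0.349, 0.937, 0.0], [0.002, -0.0, -1.0]]
wrist_force: [-0.7, 0.6, -0.4]
grip_width: 0.399
grasp_force: 59.8
```

```bash
python3 -c "
from h import *
to(694.8,-57.5,46,10)"
```

```text
t 6.0 pos [606.6  38.2  84.8] grip 0.399 F [-0.7  0.6 -0.4] total [-0.774 -0.393  0.257] per row [-0.0774 -0.0393  0.0257] mm/row 13.6
```

>>> step_arm([
  [[0, 0, 0], [-0.1, -0.05, 0], 0],
  [[0, 0, 0], [-0.1, -0.05, 0], 0],
  [[0, 0, 0], [-0.1, -0.05, 0], 0],
  [[0, 0, 0], [-0.1, -0.05, 0], 0],
  [[0, 0, 0], [-0.1, -0.05, 0], 0],
  [[0, 0, 0], [-0.1, -0.05, 0], 0],
  [[0, 0, 0], [-0.1, -0.05, 0], 0],
  [[0, 0, 0], [-0.07, -0.04, 0], 0],
  [[0, 0, 0], [0, 0, 0], 0],
  [[0, 0, 0], [0, 0, 0], 0],
  [[0, 0, 0], [0, 0, 0], 0],
])

```text
t: 6.93
position: [693.6, -55.2, 85.0]
tcp_rot: [[-0.937, 0.348, -0.002], [0.348, 0.937, 0.001], [0.002, 0.0, -1.0]]
wrist_force: [0.9, -0.2, 0.1]
grip_width: 0.4
grasp_force: 59.8
```

```bash
python3 - <<'E'
from h import *
to(694.8,-57.5,46,8)
r.get_image('top')
d=r.trace('jar_small_center','top')[:1]
for n in ['top']:
  r.get_image(n)
  for d in r.trace('jar_small_center',n)[:2]: print(n,d['p'],fit(n,d['region'],694,-57,75,115,18))
im=snap('wrist','w2.png')
E
```

```text
t 6.9 pos [693.6 -55.2  85. ] grip 0.4 F [ 0.9 -0.2  0.1] total [-0.013 -0.012  0.26 ] per row [-0.0016 -0.0014  0.0325] mm/row 4.9
```

View pics/w2.png

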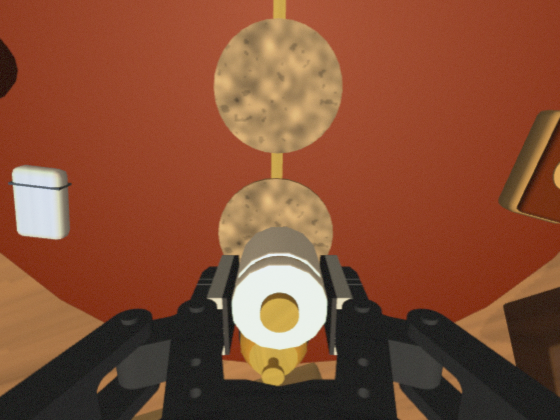

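The jar is held upright over the far mark, with the next mark at (278,86) in line with it. I'll lower and release.

>>> step_arm([
  [[0, 0, 0], [-0.013, -0.012, 0.05], 0],
  [[0, 0, 0], [0, 0, 0.05], 0],
  [[0, 0, 0], [0, 0, 0.05], 0],
  [[0, 0, 0], [0, 0, 0.05], 0],
  [[0, 0, 0], [0, 0, 0.03], 0],
  [[0, 0, 0], [0, 0, 0.02], 0],
  [[0, 0, 0], [0, 0, 0.01], 0],
  [[0, 0, 0], [0, 0, 0], 0],
  [[0, 0, 0], [0, 0, 0], 0],
])

```text
t: 7.93
position: [695.9, -58.2, 47.1]
tcp_rot: [[-0.937, 0.348, 0.0], [0.348, 0.937, -0.0], [-0.0, 0.0, -1.0]]
wrist_force: [-0.3, -0.2, -1.0]
grip_width: 0.402
grasp_force: 59.8
```

```bash
python3 - <<'E'
from h import *
to(694.8,-57.5,46,8)
print('M2',[fit('wrist',d['region'],620,-28,30,33,33) for d in (r.get_image('wrist') is not None and r.trace('mark_a','wrist'))])
E
```

```text
t 7.9 pos [695.9 -58.2  47.1] grip 0.402 F [-0.3 -0.2 -1. ] total [0.009 0.002 0.007] per row [0.0011 0.0002 0.0009] mm/row 0.2
M2 [([622.5, -30.3], 21007, 22044), ([681.3, -53.5], 5654, 15581)]
```

>>> step_arm([
  [[0, 0, 0], [0, 0, 0.01], 0],
  [[0, 0, 0], [0, 0, 0], 0],
  [[0, 0, 0], [0, 0, 0], 1],
  [[0, 0, 0], [0, 0, 0], 1],
  [[0, 0, 0], [0, 0, 0], 1],
  [[0, 0, 0], [0, 0, 0], 1],
  [[0, 0, 0], [0, 0, 0], 1],
  [[0, 0, 0], [0, 0, 0], 1],
  [[0, 0, 0], [0, 0, 0], 1],
  [[0, 0, 0], [0, 0, -0.05], 1],
  [[0, 0, 0], [0, 0, -0.1], 1],
  [[0, 0, 0], [0, 0, -0.1], 1],
  [[0, 0, 0], [0, 0, -0.1], 1],
  [[0, 0, 0], [0, 0, -0.1], 1],
  [[0, 0, 0], [0, 0, -0.1], 1],
  [[0, 0, 0], [0, 0, 0], 1],
  [[0, 0, 0], [0, 0, 0], 1],
])

```text
t: 9.45
position: [696.9, -58.4, 129.7]
tcp_rot: [[-0.937, 0.348, 0.004], [0.348, 0.937, -0.001], [-0.004, 0.001, -1.0]]
wrist_force: [-0.4, 0.2, 0.2]
grip_width: 1.001
grasp_force: 0.0
```

```bash
python3 - <<'E'
from h import *
to(360,-294.5,140,17)
r.get_image('wrist')
for d in r.trace('jar_small_center','wrist')[:1]:
  print(round(d['p'],2),fit('wrist',d['region'],695,-57,33,73,18))
E
```

```text
t 9.4 pos [696.9 -58.4 129.7] grip 1.001 F [-0.4  0.2  0.2] total [ 1.557 -2.258 -0.075] per row [ 0.0916 -0.1328 -0.0044] mm/row 24.2
```

>>> step_arm([
  [[0, 0, 0], [0.0865, -0.1255, -0.004], 1],
  [[0, 0, 0], [0.0865, -0.1255, -0.004], 1],
  [[0, 0, 0], [0.0865, -0.1255, -0.004], 1],
  [[0, 0, 0], [0.0865, -0.1255, -0.004], 1],
  [[0, 0, 0], [0.0865, -0.1255, -0.004], 1],
  [[0, 0, 0], [0.0865, -0.1255, -0.004], 1],
  [[0, 0, 0], [0.0865, -0.1255, -0.004], 1],
  [[0, 0, 0], [0.0865, -0.1255, -0.004], 1],
  [[0, 0, 0], [0.0865, -0.1255, -0.004], 1],
  [[0, 0, 0], [0.0865, -0.1255, -0.004], 1],
  [[0, 0, 0], [0.0865, -0.1255, -0.004], 1],
  [[0, 0, 0], [0.0865, -0.1255, -0.004], 1],
  [[0, 0, 0], [0.0865, -0.1255, -0.004], 1],
  [[0, 0, 0], [0.0865, -0.1255, -0.004], 1],
  [[0, 0, 0], [0.0865, -0.1255, -0.004], 1],
  [[0, 0, 0], [0.0865, -0.1255, -0.004], 1],
  [[0, 0, 0], [0.0865, -0.1255, -0.004], 1],
  [[0, 0, 0], [0.0865, -0.1255, -0.004], 1],
  [[0, 0, 0], [0, 0, 0], 1],
  [[0, 0, 0], [0, 0, 0], 1],
])

```text
t: 11.22
position: [357.6, -294.3, 137.3]
tcp_rot: [[-0.937, 0.351, -0.001], [0.351, 0.937, 0.002], [0.002, 0.001, -1.0]]
wrist_force: [0.4, -1.0, -0.6]
grip_width: 1.003
grasp_force: 0.0
```

```bash
python3 - <<'E'
from h import *
r.get_image('wrist')
x,y=360,-294.5
for d in r.trace('jar_medium_center','wrist')[:2]:
  f=fit('wrist',d['region'],x,y,0,54,22);print(round(d['p'],2),f)
to(x,y,20)
for d in r.trace('jar_medium_center','wrist')[:1]: to(*fit('wrist',d['region'],x,y,0,54,22)[0],20)
snap('top','t2.png')
E
```

```text
0.92 ([361.7, -295.4], 4015, 4212)
t 11.3 pos [ 358.7 -293.8  137.7] grip 0.998 F [-0.1 -0.1  0. ] total [-0.011 -0.002  0.784] per row [-0.0011 -0.0002  0.0784] mm/row 11.8
t 11.4 pos [ 359.  -293.7  137.9] grip 1.0 F [-0.3 -0.5  0.3] total [-0.024 -0.004  0.786] per row [-0.0024 -0.0004  0.0786] mm/row 11.8
```

View pics/t2.png

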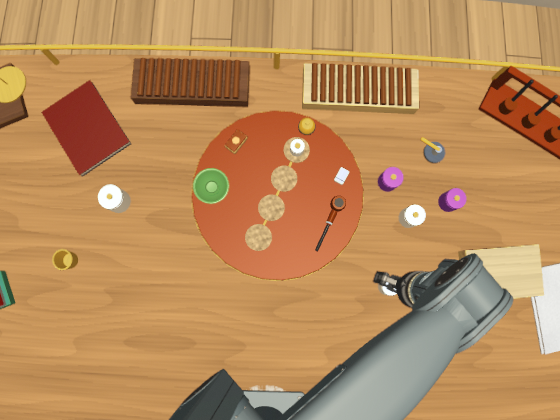

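The small jar stands on its mark at (297,147), and the gripper is over the medium jar. I'll descend and grip.

>>> step_arm([
  [[0, 0, 0], [-0.018, -0.004, 0.1], 1],
  [[0, 0, 0], [0, 0, 0.1], 1],
  [[0, 0, 0], [0, 0, 0.1], 1],
  [[0, 0, 0], [0, 0, 0.1], 1],
  [[0, 0, 0], [0, 0, 0.1], 1],
  [[0, 0, 0], [0, 0, 0.1], 1],
  [[0, 0, 0], [0, 0, 0.1], 1],
  [[0, 0, 0], [0, 0, 0.08], 1],
  [[0, 0, 0], [0, 0, 0], 1],
  [[0, 0, 0], [0, 0, 0], 0],
  [[0, 0, 0], [0, 0, 0], 0],
  [[0, 0, 0], [0, 0, 0], 0],
  [[0, 0, 0], [0, 0, 0], 0],
  [[0, 0, 0], [0, 0, 0], 0],
  [[0, 0, 0], [0, 0, 0], 0],
  [[0, 0, 0], [0, 0, 0], 0],
  [[0, 0, 0], [0, 0, 0], 0],
])

```text
t: 12.83
position: [362.2, -297.0, 23.2]
tcp_rot: [[-0.937, 0.348, 0.003], [0.348, 0.937, -0.002], [-0.003, -0.001, -1.0]]
wrist_force: [-0.1, -0.2, 5.8]
grip_width: 0.5
grasp_force: 61.3
```

```bash
python3 -c "
from h import *
to(620.5,-28.3,140,17)"
```

```text
t 12.8 pos [ 362.2 -297.    23.2] grip 0.5 F [-0.1 -0.2  5.8] total [-0.992  2.278 -0.778] per row [-0.0584  0.134  -0.0458] mm/row 23.0
```

>>> step_arm([
  [[0, 0, 0], [0, 0, -0.13], 0],
  [[0, 0, 0], [0, 0, -0.13], 0],
  [[0, 0, 0], [0, 0, -0.13], 0],
  [[0, 0, 0], [0, 0, -0.13], 0],
  [[0, 0, 0], [0, 0, -0.13], 0],
  [[0, 0, 0], [0, 0, -0.13], 0],
  [[0, 0, 0], [-0.06, 0.14, 0], 0],
  [[0, 0, 0], [-0.06, 0.14, 0], 0],
  [[0, 0, 0], [-0.06, 0.14, 0], 0],
  [[0, 0, 0], [-0.06, 0.14, 0], 0],
  [[0, 0, 0], [-0.06, 0.14, 0], 0],
  [[0, 0, 0], [-0.06, 0.14, 0], 0],
  [[0, 0, 0], [-0.06, 0.14, 0], 0],
  [[0, 0, 0], [-0.06, 0.14, 0], 0],
  [[0, 0, 0], [-0.06, 0.14, 0], 0],
  [[0, 0, 0], [-0.06, 0.14, 0], 0],
  [[0, 0, 0], [-0.06, 0.14, 0], 0],
  [[0, 0, 0], [-0.06, 0.14, 0], 0],
])

```text
t: 14.33
position: [550.1, -96.4, 137.5]
tcp_rot: [[-0.937, 0.348, -0.002], [0.348, 0.937, 0.0], [0.002, -0.0, -1.0]]
wrist_force: [0.8, 0.0, -1.4]
grip_width: 0.505
grasp_force: 61.2
```

>>> step_arm([
  [[0, 0, 0], [-0.06, 0.14, 0], 0],
  [[0, 0, 0], [-0.06, 0.14, 0], 0],
  [[0, 0, 0], [-0.06, 0.14, 0], 0],
  [[0, 0, 0], [-0.06, 0.14, 0], 0],
  [[0, 0, 0], [-0.03, 0.04, 0], 0],
  [[0, 0, 0], [0, 0, 0], 0],
  [[0, 0, 0], [0, 0, 0], 0],
  [[0, 0, 0], [0, 0, 0], 0],
])

```text
t: 15.0
position: [618.5, -28.0, 138.1]
tcp_rot: [[-0.937, 0.349, -0.002], [0.349, 0.937, -0.0], [0.002, -0.001, -1.0]]
wrist_force: [-0.3, -0.3, -0.7]
grip_width: 0.498
grasp_force: 61.3
```

```bash
python3 -c "
from h import *
to(620.5,-28.3,58,8)"
```

```text
t 15.0 pos [618.5 -28.  138.1] grip 0.498 F [-0.3 -0.3 -0.7] total [-0.014  0.003  0.534] per row [-0.0018  0.0004  0.0667] mm/row 10.0
```

>>> step_arm([
  [[0, 0, 0], [-0.014, 0, 0.08], 0],
  [[0, 0, 0], [0, 0, 0.08], 0],
  [[0, 0, 0], [0, 0, 0.08], 0],
  [[0, 0, 0], [0, 0, 0.08], 0],
  [[0, 0, 0], [0, 0, 0.08], 0],
  [[0, 0, 0], [0, 0, 0.06], 0],
  [[0, 0, 0], [0, 0, 0.04], 0],
  [[0, 0, 0], [0, 0, 0.03], 0],
  [[0, 0, 0], [0, 0, 0.01], 0],
  [[0, 0, 0], [0, 0, 0], 0],
  [[0, 0, 0], [0, 0, 0], 0],
])

```text
t: 15.92
position: [622.0, -27.9, 58.3]
tcp_rot: [[-0.937, 0.348, 0.001], [0.348, 0.937, -0.0], [-0.001, 0.0, -1.0]]
wrist_force: [-0.7, 0.7, -1.8]
grip_width: 0.499
grasp_force: 61.3
```

>>> step_arm([
  [[0, 0, 0], [0.005, 0, 0.01], 0],
  [[0, 0, 0], [0, 0, 0.005], 0],
  [[0, 0, 0], [0, 0, 0], 0],
  [[0, 0, 0], [0, 0, 0], 1],
  [[0, 0, 0], [0, 0, 0], 1],
  [[0, 0, 0], [0, 0, 0], 1],
  [[0, 0, 0], [0, 0, 0], 1],
  [[0, 0, 0], [0, 0, 0], 1],
  [[0, 0, 0], [0, 0, 0], 1],
  [[0, 0, 0], [0, 0, 0], 1],
  [[0, 0, 0], [0, 0, -0.05], 1],
  [[0, 0, 0], [0, 0, -0.1], 1],
  [[0, 0, 0], [0, 0, -0.1], 1],
  [[0, 0, 0], [0, 0, -0.1], 1],
  [[0, 0, 0], [0, 0, -0.1], 1],
  [[0, 0, 0], [0, 0, -0.1], 1],
  [[0, 0, 0], [0, 0, -0.1], 1],
  [[0, 0, 0], [0, 0, 0], 1],
  [[0, 0, 0], [0, 0, 0], 1],
])

```text
t: 17.5
position: [621.8, -27.8, 154.5]
tcp_rot: [[-0.937, 0.348, 0.003], [0.348, 0.937, -0.001], [-0.003, 0.001, -1.0]]
wrist_force: [-0.1, 0.1, 0.5]
grip_width: 0.997
grasp_force: 0.0
```

```bash
python3 -c "
from h import *
to(534.5,-350.6,158,15)"
```

```text
t 17.5 pos [621.8 -27.8 154.5] grip 0.997 F [-0.1  0.1  0.5] total [-0.204 -2.22  -0.024] per row [-0.0136 -0.148  -0.0016] mm/row 22.3
```

>>> step_arm([
  [[0, 0, 0], [-0.013, -0.148, 0], 1],
  [[0, 0, 0], [-0.013, -0.148, 0], 1],
  [[0, 0, 0], [-0.013, -0.148, 0], 1],
  [[0, 0, 0], [-0.013, -0.148, 0], 1],
  [[0, 0, 0], [-0.013, -0.148, 0], 1],
  [[0, 0, 0], [-0.013, -0.148, 0], 1],
  [[0, 0, 0], [-0.013, -0.148, 0], 1],
  [[0, 0, 0], [-0.013, -0.148, 0], 1],
  [[0, 0, 0], [-0.013, -0.148, 0], 1],
  [[0, 0, 0], [-0.013, -0.148, 0], 1],
  [[0, 0, 0], [-0.013, -0.148, 0], 1],
  [[0, 0, 0], [-0.013, -0.148, 0], 1],
  [[0, 0, 0], [-0.013, -0.148, 0], 1],
  [[0, 0, 0], [-0.013, -0.148, 0], 1],
  [[0, 0, 0], [-0.013, -0.148, 0], 1],
  [[0, 0, 0], [0, 0, 0], 1],
  [[0, 0, 0], [0, 0, 0], 1],
  [[0, 0, 0], [0, 0, 0], 1],
])

```text
t: 19.0
position: [531.7, -349.1, 151.6]
tcp_rot: [[-0.937, 0.348, -0.001], [0.348, 0.937, 0.002], [0.002, 0.001, -1.0]]
wrist_force: [0.4, 0.9, -0.1]
grip_width: 1.0
grasp_force: 0.0
```

```bash
python3 - <<'E'
from h import *
snap('wrist','w3.png')
x,y=534.5,-350.6
for d in r.trace('jar_large_center','wrist'):
  print(round(d['p'],2),fit('wrist',d['region'],x,y,0,68,26))
to(x,y,33)
E
```

```text
0.95 ([536.3, -351.5], 5506, 5745)
0.76 ([616.4, -305.9], 3332, 6224)
0.7 ([581.3, -444.2], 3499, 6212)
t 19.1 pos [ 532.2 -348.7  152.3] grip 1.0 F [ 0.1 -0.8  0.7] total [-0.019 -0.007  0.795] per row [-0.0019 -0.0007  0.0795] mm/row 11.9
```

View pics/w3.png

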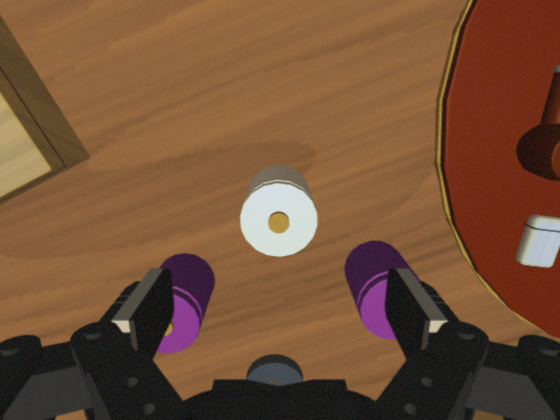

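The large white jar is at (279,215), centred between the fingers. The purple decoys at (185,300) and (385,290) are clear of the finger paths, and I'll descend.

>>> step_arm([
  [[0, 0, 0], [-0.026, -0.01, 0.1], 1],
  [[0, 0, 0], [0, 0, 0.1], 1],
  [[0, 0, 0], [0, 0, 0.1], 1],
  [[0, 0, 0], [0, 0, 0.1], 1],
  [[0, 0, 0], [0, 0, 0.1], 1],
  [[0, 0, 0], [0, 0, 0.1], 1],
  [[0, 0, 0], [0, 0, 0.1], 1],
  [[0, 0, 0], [0, 0, 0.09], 1],
  [[0, 0, 0], [0, 0, 0], 1],
  [[0, 0, 0], [0, 0, 0], 0],
  [[0, 0, 0], [0, 0, 0], 0],
  [[0, 0, 0], [0, 0, 0], 0],
  [[0, 0, 0], [0, 0, 0], 0],
  [[0, 0, 0], [0, 0, 0], 0],
  [[0, 0, 0], [0, 0, 0], 0],
  [[0, 0, 0], [0, 0, 0], 0],
  [[0, 0, 0], [0, 0, 0], 0],
])

```text
t: 20.52
position: [536.6, -353.4, 36.5]
tcp_rot: [[-0.937, 0.348, 0.003], [0.348, 0.937, -0.002], [-0.004, -0.001, -1.0]]
wrist_force: [1.3, 0.3, 5.5]
grip_width: 0.593
grasp_force: 63.1
```

```bash
python3 -c "
from h import *
to(546,1,158,16)"
```

```text
t 20.5 pos [ 536.6 -353.4   36.5] grip 0.593 F [1.3 0.3 5.5] total [ 0.761  2.236 -0.814] per row [ 0.0476  0.1398 -0.0509] mm/row 23.4
```

>>> step_arm([
  [[0, 0, 0], [0, 0, -0.13], 0],
  [[0, 0, 0], [0, 0, -0.13], 0],
  [[0, 0, 0], [0, 0, -0.13], 0],
  [[0, 0, 0], [0, 0, -0.13], 0],
  [[0, 0, 0], [0, 0, -0.13], 0],
  [[0, 0, 0], [0, 0, -0.13], 0],
  [[0, 0, 0], [0.047, 0.139, 0], 0],
  [[0, 0, 0], [0.047, 0.139, 0], 0],
  [[0, 0, 0], [0.047, 0.139, 0], 0],
  [[0, 0, 0], [0.047, 0.139, 0], 0],
  [[0, 0, 0], [0.047, 0.139, 0], 0],
  [[0, 0, 0], [0.047, 0.139, 0], 0],
  [[0, 0, 0], [0.047, 0.139, 0], 0],
  [[0, 0, 0], [0.047, 0.139, 0], 0],
  [[0, 0, 0], [0.047, 0.139, 0], 0],
  [[0, 0, 0], [0.047, 0.139, 0], 0],
  [[0, 0, 0], [0.047, 0.139, 0], 0],
  [[0, 0, 0], [0.047, 0.139, 0], 0],
])

```text
t: 22.02
position: [542.2, -87.7, 150.2]
tcp_rot: [[-0.937, 0.349, -0.002], [0.349, 0.937, 0.0], [0.002, -0.001, -1.0]]
wrist_force: [0.2, -0.5, -2.8]
grip_width: 0.59
grasp_force: 63.0
```

>>> step_arm([
  [[0, 0, 0], [0.047, 0.139, 0], 0],
  [[0, 0, 0], [0.047, 0.139, 0], 0],
  [[0, 0, 0], [0.047, 0.139, 0], 0],
  [[0, 0, 0], [0.047, 0.139, 0], 0],
  [[0, 0, 0], [0, 0, 0], 0],
  [[0, 0, 0], [0, 0, 0], 0],
  [[0, 0, 0], [0, 0, 0], 0],
])

```text
t: 22.6
position: [545.2, -1.0, 150.6]
tcp_rot: [[-0.937, 0.348, -0.002], [0.348, 0.937, -0.001], [0.001, -0.001, -1.0]]
wrist_force: [0.0, 0.2, -2.2]
grip_width: 0.592
grasp_force: 63.1
```

```bash
python3 -c "
from h import *
to(546.2,1,72,8)"
```

```text
t 22.6 pos [545.2  -1.  150.6] grip 0.592 F [ 0.   0.2 -2.2] total [-0.002  0.015  0.524] per row [-0.0002  0.0019  0.0655] mm/row 9.8
```

>>> step_arm([
  [[0, 0, 0], [0, 0.012, 0.08], 0],
  [[0, 0, 0], [0, 0, 0.08], 0],
  [[0, 0, 0], [0, 0, 0.08], 0],
  [[0, 0, 0], [0, 0, 0.08], 0],
  [[0, 0, 0], [0, 0, 0.08], 0],
  [[0, 0, 0], [0, 0, 0.06], 0],
  [[0, 0, 0], [0, 0, 0.04], 0],
  [[0, 0, 0], [0, 0, 0.02], 0],
  [[0, 0, 0], [0, 0, 0.01], 0],
  [[0, 0, 0], [0, 0, 0], 0],
  [[0, 0, 0], [0, 0, 0], 0],
])

```text
t: 23.52
position: [547.0, 1.0, 72.6]
tcp_rot: [[-0.937, 0.348, 0.001], [0.348, 0.937, -0.0], [-0.001, 0.0, -1.0]]
wrist_force: [0.6, 1.0, -2.4]
grip_width: 0.589
grasp_force: 63.1
```

>>> step_arm([
  [[0, 0, 0], [0, 0, 0.01], 0],
  [[0, 0, 0], [0, 0, 0.01], 0],
  [[0, 0, 0], [0, 0, 0], 0],
  [[0, 0, 0], [0, 0, 0], 1],
  [[0, 0, 0], [0, 0, 0], 1],
  [[0, 0, 0], [0, 0, 0], 1],
  [[0, 0, 0], [0, 0, 0], 1],
  [[0, 0, 0], [0, 0, 0], 1],
  [[0, 0, 0], [0, 0, 0], 1],
  [[0, 0, 0], [0, 0, 0], 1],
  [[0, 0, 0], [0, 0, -0.05], 1],
  [[0, 0, 0], [0, 0, -0.1], 1],
  [[0, 0, 0], [0, 0, -0.1], 1],
  [[0, 0, 0], [0, 0, -0.1], 1],
  [[0, 0, 0], [0, 0, -0.1], 1],
  [[0, 0, 0], [0, 0, -0.1], 1],
  [[0, 0, 0], [0, 0, -0.1], 1],
  [[0, 0, 0], [0, 0, 0], 1],
  [[0, 0, 0], [0, 0, 0], 1],
])

```text
t: 25.1
position: [547.3, 0.9, 167.8]
tcp_rot: [[-0.937, 0.348, 0.003], [0.348, 0.937, -0.0], [-0.003, 0.001, -1.0]]
wrist_force: [-0.0, -0.2, -0.2]
grip_width: 0.997
grasp_force: 0.0
```

```bash
python3 -c "
from h import *
to(552.5,391.5,168,17)"
```

```text
t 25.1 pos [547.3   0.9 167.8] grip 0.997 F [-0.  -0.2 -0.2] total [ 8.750e-01  2.453e+00 -2.000e-03] per row [ 5.150e-02  1.443e-01 -1.000e-04] mm/row 23.0
```

>>> step_arm([
  [[0, 0, 0], [0.051, 0.144, 0], 1],
  [[0, 0, 0], [0.051, 0.144, 0], 1],
  [[0, 0, 0], [0.051, 0.144, 0], 1],
  [[0, 0, 0], [0.051, 0.144, 0], 1],
  [[0, 0, 0], [0.051, 0.144, 0], 1],
  [[0, 0, 0], [0.051, 0.144, 0], 1],
  [[0, 0, 0], [0.051, 0.144, 0], 1],
  [[0, 0, 0], [0.051, 0.144, 0], 1],
  [[0, 0, 0], [0.051, 0.144, 0], 1],
  [[0, 0, 0], [0.051, 0.144, 0], 1],
  [[0, 0, 0], [0.051, 0.144, 0], 1],
  [[0, 0, 0], [0.051, 0.144, 0], 1],
  [[0, 0, 0], [0.051, 0.144, 0], 1],
  [[0, 0, 0], [0.051, 0.144, 0], 1],
  [[0, 0, 0], [0.051, 0.144, 0], 1],
  [[0, 0, 0], [0.051, 0.144, 0], 1],
  [[0, 0, 0], [0.051, 0.144, 0], 1],
  [[0, 0, 0], [0, 0, 0], 1],
  [[0, 0, 0], [0, 0, 0], 1],
  [[0, 0, 0], [0, 0, 0], 1],
])

```text
t: 26.77
position: [551.8, 389.8, 164.9]
tcp_rot: [[-0.937, 0.348, -0.002], [0.348, 0.937, -0.002], [0.001, -0.002, -1.0]]
wrist_force: [-0.5, -0.9, 0.1]
grip_width: 0.995
grasp_force: 0.0
```

```bash
python3 - <<'E'
from h import *
snap('wrist','w4.png')
x,y=552.5,391.5
for d in r.trace('jar_tallest_center','wrist'):
  print(round(d['p'],2),fit('wrist',d['region'],x,y,0,82,30))
to(x,y,45)
E
```

```text
0.93 ([554.4, 388.8], 7069, 7492)
t 26.9 pos [552.3 389.3 165.8] grip 0.996 F [0.5 0.6 0.5] total [0.004 0.015 0.805] per row [0.0004 0.0015 0.0805] mm/row 12.1
```

View pics/w4.png

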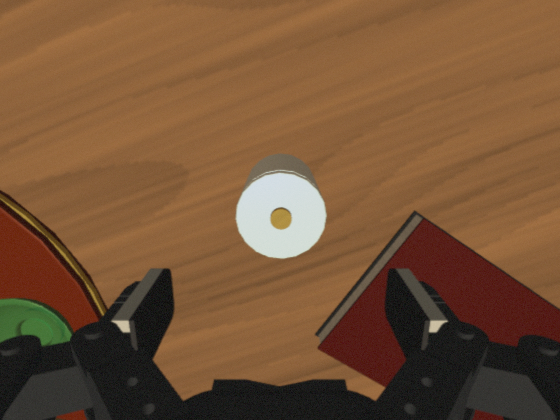

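The tallest jar's lid is at (281,214), centred. The red book's corner is clear of the fingers, so I'll descend.

>>> step_arm([
  [[0, 0, 0], [-0.007, 0.006, 0.1], 1],
  [[0, 0, 0], [0, 0, 0.1], 1],
  [[0, 0, 0], [0, 0, 0.1], 1],
  [[0, 0, 0], [0, 0, 0.1], 1],
  [[0, 0, 0], [0, 0, 0.1], 1],
  [[0, 0, 0], [0, 0, 0.1], 1],
  [[0, 0, 0], [0, 0, 0.1], 1],
  [[0, 0, 0], [0, 0, 0.1], 1],
  [[0, 0, 0], [0, 0, 0], 1],
  [[0, 0, 0], [0, 0, 0], 0],
  [[0, 0, 0], [0, 0, 0], 0],
  [[0, 0, 0], [0, 0, 0], 0],
  [[0, 0, 0], [0, 0, 0], 0],
  [[0, 0, 0], [0, 0, 0], 0],
  [[0, 0, 0], [0, 0, 0], 0],
  [[0, 0, 0], [0, 0, 0], 0],
  [[0, 0, 0], [0, 0, 0], 0],
])

```text
t: 28.28
position: [554.7, 391.2, 48.2]
tcp_rot: [[-0.937, 0.348, 0.003], [0.348, 0.937, 0.001], [-0.002, 0.002, -1.0]]
wrist_force: [0.5, -2.9, 6.4]
grip_width: 0.689
grasp_force: 65.2
```

```bash
python3 -c "
from h import *
to(471.6,30.6,170,16)"
```

```text
t 28.3 pos [554.7 391.2  48.2] grip 0.689 F [ 0.5 -2.9  6.4] total [-0.32  -2.445 -0.815] per row [-0.02   -0.1528 -0.051 ] mm/row 24.3
```

>>> step_arm([
  [[0, 0, 0], [0, 0, -0.13], 0],
  [[0, 0, 0], [0, 0, -0.13], 0],
  [[0, 0, 0], [0, 0, -0.13], 0],
  [[0, 0, 0], [0, 0, -0.13], 0],
  [[0, 0, 0], [0, 0, -0.13], 0],
  [[0, 0, 0], [0, 0, -0.1], 0],
  [[0, 0, 0], [-0.019, -0.144, 0], 0],
  [[0, 0, 0], [-0.019, -0.144, 0], 0],
  [[0, 0, 0], [-0.019, -0.144, 0], 0],
  [[0, 0, 0], [-0.019, -0.144, 0], 0],
  [[0, 0, 0], [-0.019, -0.144, 0], 0],
  [[0, 0, 0], [-0.019, -0.144, 0], 0],
  [[0, 0, 0], [-0.019, -0.144, 0], 0],
  [[0, 0, 0], [-0.019, -0.144, 0], 0],
  [[0, 0, 0], [-0.019, -0.144, 0], 0],
  [[0, 0, 0], [-0.019, -0.144, 0], 0],
  [[0, 0, 0], [-0.019, -0.144, 0], 0],
  [[0, 0, 0], [-0.019, -0.144, 0], 0],
])

```text
t: 29.78
position: [494.2, 135.4, 157.3]
tcp_rot: [[-0.938, 0.348, -0.003], [0.348, 0.938, 0.0], [0.002, -0.001, -1.0]]
wrist_force: [-0.1, -0.9, -2.2]
grip_width: 0.688
grasp_force: 65.7
```

>>> step_arm([
  [[0, 0, 0], [-0.019, -0.144, 0], 0],
  [[0, 0, 0], [-0.019, -0.144, 0], 0],
  [[0, 0, 0], [-0.019, -0.144, 0], 0],
  [[0, 0, 0], [-0.019, -0.144, 0], 0],
  [[0, 0, 0], [-0.01, -0.12, 0], 0],
  [[0, 0, 0], [0, 0, 0], 0],
  [[0, 0, 0], [0, 0, 0], 0],
  [[0, 0, 0], [0, 0, 0], 0],
])

```text
t: 30.45
position: [470.8, 34.2, 158.1]
tcp_rot: [[-0.937, 0.348, -0.001], [0.348, 0.937, 0.001], [0.001, 0.001, -1.0]]
wrist_force: [0.5, 0.2, -3.6]
grip_width: 0.685
grasp_force: 65.8
```

```bash
python3 -c "
from h import *
to(471.6,30.6,84,8)"
```

```text
t 30.4 pos [470.8  34.2 158.1] grip 0.685 F [ 0.5  0.2 -3.6] total [-0.014 -0.021  0.494] per row [-0.0018 -0.0027  0.0617] mm/row 9.3
```

>>> step_arm([
  [[0, 0, 0], [-0.01, -0.021, 0.08], 0],
  [[0, 0, 0], [0, 0, 0.08], 0],
  [[0, 0, 0], [0, 0, 0.08], 0],
  [[0, 0, 0], [0, 0, 0.08], 0],
  [[0, 0, 0], [0, 0, 0.08], 0],
  [[0, 0, 0], [0, 0, 0.05], 0],
  [[0, 0, 0], [0, 0, 0.03], 0],
  [[0, 0, 0], [0, 0, 0.01], 0],
  [[0, 0, 0], [0, 0, 0], 0],
  [[0, 0, 0], [0, 0, 0], 0],
  [[0, 0, 0], [0, 0, 0], 0],
])

```text
t: 31.37
position: [472.2, 30.2, 86.3]
tcp_rot: [[-0.937, 0.348, 0.002], [0.348, 0.937, -0.0], [-0.002, 0.0, -1.0]]
wrist_force: [0.5, 0.4, -3.1]
grip_width: 0.685
grasp_force: 65.8
```

>>> step_arm([
  [[0, 0, 0], [0, 0, 0.01], 0],
  [[0, 0, 0], [0, 0, 0.01], 0],
  [[0, 0, 0], [0, 0, 0.01], 0],
  [[0, 0, 0], [0, 0, 0.005], 0],
  [[0, 0, 0], [0, 0, 0], 0],
  [[0, 0, 0], [0, 0, 0], 0],
])

```text
t: 31.87
position: [471.9, 30.2, 81.2]
tcp_rot: [[-0.937, 0.348, 0.001], [0.348, 0.937, -0.0], [-0.001, 0.0, -1.0]]
wrist_force: [-1.7, -0.4, 4.9]
grip_width: 0.685
grasp_force: 66.2
```

>>> step_arm([
  [[0, 0, 0], [0, 0, 0], 1],
  [[0, 0, 0], [0, 0, 0], 1],
  [[0, 0, 0], [0, 0, 0], 1],
  [[0, 0, 0], [0, 0, 0], 1],
  [[0, 0, 0], [0, 0, 0], 1],
  [[0, 0, 0], [0, 0, 0], 1],
  [[0, 0, 0], [0, 0, 0], 1],
  [[0, 0, 0], [0, 0, -0.05], 1],
  [[0, 0, 0], [0, 0, -0.1], 1],
  [[0, 0, 0], [0, 0, -0.1], 1],
  [[0, 0, 0], [0, 0, -0.1], 1],
  [[0, 0, 0], [0, 0, -0.1], 1],
  [[0, 0, 0], [0, 0, -0.1], 1],
  [[0, 0, 0], [0, 0, -0.1], 1],
  [[0, 0, 0], [0, 0, -0.1], 1],
  [[0, 0, 0], [0, 0, 0], 1],
])

```text
t: 33.2
position: [473.5, 30.1, 196.8]
tcp_rot: [[-0.937, 0.348, 0.007], [0.348, 0.937, -0.001], [-0.007, 0.002, -1.0]]
wrist_force: [0.7, 0.1, 0.6]
grip_width: 1.0
grasp_force: 0.0
```

>>> step_arm([
  [[0, 0, 0], [0.03, 0.15, 0], 1],
  [[0, 0, 0], [0.03, 0.15, 0], 1],
  [[0, 0, 0], [0.03, 0.15, 0], 1],
  [[0, 0, 0], [0.03, 0.15, 0], 1],
  [[0, 0, 0], [0.03, 0.15, 0], 1],
  [[0, 0, 0], [0.03, 0.15, 0], 1],
  [[0, 0, 0], [0.03, 0.15, 0], 1],
  [[0, 0, 0], [0.03, 0.15, 0], 1],
  [[0, 0, 0], [0.03, 0.15, 0], 1],
  [[0, 0, 0], [0.03, 0.15, 0], 1],
  [[0, 0, 0], [0.03, 0.15, 0], 1],
  [[0, 0, 0], [0.03, 0.15, 0], 1],
  [[0, 0, 0], [0, 0, 0], 1],
  [[0, 0, 0], [0, 0, 0], 1],
])

```text
t: 34.37
position: [514.4, 302.9, 191.4]
tcp_rot: [[-0.938, 0.346, -0.002], [0.346, 0.938, -0.001], [0.001, -0.002, -1.0]]
wrist_force: [-0.2, 0.4, 0.8]
grip_width: 1.0
grasp_force: 0.0
```

```bash
python3 - <<'E'
from h import *
im=snap('top','t3.png');snap('scene','s2.png')
cv2.imwrite('pics/t3c.png',cv2.resize(im[100:290,180:370,::-1],None,fx=3,fy=3))
G={'jar_small_center':(694.8,-57.5,40,18),'jar_medium_center':(620.5,-28,54,22),'jar_large_center':(546,1,68,26),'jar_tallest_center':(471.6,30.6,82,30)}
for n in ['top','scene']:
  r.get_image(n)
  for t,(x,y,h,rad) in G.items():
    for d in r.trace(t,n):
      c=hc(hullmask(n,x,y,33,33+h,rad));v,u=np.nonzero(d['region'])
      if np.hypot(u.mean()-c[0],v.mean()-c[1])<10: print(n,t,(x,y),fit(n,d['region'],x,y,33,33+h,rad))
E
```

```text
top jar_small_center (694.8, -57.5) ([695.2, -58.1], 220, 219)
top jar_medium_center (620.5, -28) ([618.8, -26.0], 300, 327)
top jar_large_center (546, 1) ([545.2, 1.4], 416, 446)
top jar_tallest_center (471.6, 30.6) ([470.0, 30.4], 557, 573)
scene jar_small_center (694.8, -57.5) ([694.9, -56.5], 274, 319)
scene jar_medium_center (620.5, -28) ([618.5, -26.2], 465, 483)
scene jar_large_center (546, 1) ([544.9, 2.0], 701, 677)
scene jar_tallest_center (471.6, 30.6) ([470.7, 30.5], 871, 903)
```

View pics/t3c.png

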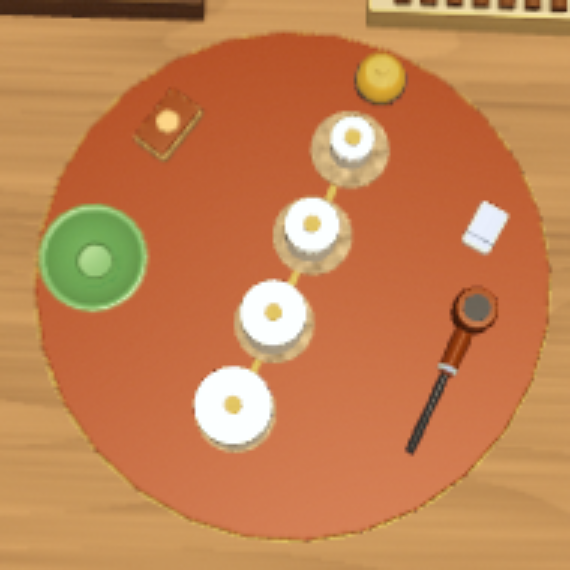

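View pics/s2.png

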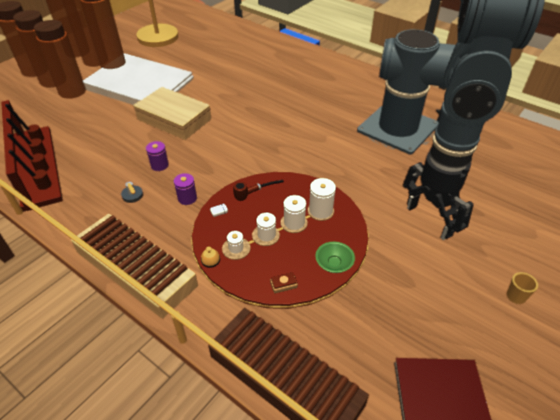

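All four jars stand upright on their marks, rising in height from the bell, and each measures within about 3 mm of its mark's centre. The pipe lies where it was and the arm is clear, so I'll hand in.

```bash
python3 -c "
from bench import r
print(r.job_done())"
```

```text
the job is handed in; nothing more can be done
None
```

All four jars stand upright on the cork marks, shortest next to the bell and rising to the tallest, each about 3 mm or less from its mark's centre by the cameras; the pipe looks unmoved, and I handed the job in at about 34 s (no verdict was returned).

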